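# Put the bottle opener away in the pedal-lid caddy

### The job

Put the bottle opener away. Draw it out of its wooden dock by the handle, lay it down on the counter clear of the dock and let go, then take it again round its middle. With the green caddy's lid raised by pressing its pedal all the way down (work the lid by the pedal only, never touch the lid), lay the opener flat in its compartment, head in the far bay, without dropping it; then ease the pedal gently all the way back up so that the lid closes over it without slamming, and leave the other things where they stand.

Things in the scene. Friction and masses are not known exactly. Their poses are not given: they have to be found in the camera images.
- opener: Flat steel bottle opener with a brown inlay, 127 mm long, 9 mm thick, about 0.06 kg. Origin at the middle of its underside; z up, y along it: head at -y, handle end at +y. It tapers evenly: 38 mm wide over the head (y -64 to -41 mm), about 29 mm at the middle, 19 mm at y = +42 mm, 15 mm at the handle end. At first it lies on the counter with head and middle under the dock's roof.
- opener_head (a point): Middle of the opener's head, 45 mm from the opener's origin towards -y. (A second, similar opener that lies in the open at the far left is scenery: only the one in the dock counts.)
- dock: Low wooden sleeve, fixed: 80 mm deep (x), 70 mm wide (y), 37 mm tall. Origin under its centre, on the counter. Open at its -x end only; inside 54 mm wide and 31 mm high, no floor. The opener's last 55 mm or so (handle) stick out of it, roughly towards the robot; draw it out along the dock's -x. Clear of the dock: origins more than 100 mm apart.
- caddy: Green box, fixed: 165 mm deep (x), 144 mm wide (y), 78 mm tall without lid, walls 6 mm. Origin under its centre, on the counter; its front with the pedal is -x, x points away from the robot. Walls rise 38 mm above the tray floor. The lid, hinged on the far (+x) rim, is linked to the pedal.
- caddy_pocket (a point): Middle of the opener's compartment, on the tray floor, 40 mm above the counter; axes as the caddy's. The opener lies along x, its origin here, head to +x (far), handle to -x. Wooden blocks 14 mm high leave a far bay 47 mm wide (x +26 to +70 mm) and a near bay 33 mm wide (x -26 to -70 mm); between them (x -26 to +26 mm) the full inner width, 132 mm, is free for fingers, and only there.
- pedal_pad (a point): Middle of the top of the pedal's black paddle (36 mm wide along caddy y, 34 mm long, 12 mm thick), 60 mm in front of the caddy's front; 64 mm above the counter when up, 34 mm when down. The paddle's centre swings on a 75 mm radius about an axis along caddy y, 10 mm behind the front face and 36 mm up; with the pedal up its arm rises 0.3 rad above level.
- pedal (a joint): Pedal angle: 0 fully up (lid closed), 0.4 rad fully down, against a stop (lid fully raised). About 8 N on the paddle presses it down. It has no return spring: it stays down where it is left, and is brought up by pinching the paddle's sides from above, or hooking under it, and raising it.
- lid (a joint): Lid angle, four times the pedal's: 0 closed, 1.6 rad fully raised (just past upright). Fully raised it stays up by itself; from about 0.5 rad down it sinks shut slowly by its own weight and lifts the pedal with it, so help it all the way. It slams if it closes faster than 3 rad/s (paddle rising at about 56 mm/s).
- lid_edge (a point): Middle of the lid's front edge. The lid is a green plate 169 x 148 x 5 mm with a wooden inlay, its hinge on the caddy's far rim, 80 mm above the counter; raised, it stands to 250 mm.
- mug: Bystander: grey mug, 84 mm across (123 mm with its handle), 91 mm tall; origin under its centre. Leave it alone.
- sugar: Bystander: orange round tin with a wooden lid, 72 mm across, 95 mm tall; origin under its centre. Leave it alone.
- bottle_vase: Bystander: pale stone bottle vase, 101 mm across, 130 mm tall; origin under its centre. Leave it alone.

How it is judged:
By the outcome, as a careful person would: the job done as asked, in the order asked, and still so for the second after the job is handed in, with the robot touching nothing.
It also fails if it takes over 72 s, if anything falls off the work surface, if the arm or the gripper's body presses on something with over 40 N, if the wrist force passes 120 N, or if a joint passes its speed limit or range.

### The arm

A 6-joint arm with a two-finger parallel gripper is mounted at the origin on a cart in front of the work surface, level with it; the furniture and walls round the work are solid. World frame = base frame: x ahead of the robot, y to its left, z up, the work surface at z = 0. Lengths are in mm, angles in rad, forces in N, time in s.
With the tool pointing down it reaches from about 350 to 875 mm from the base axis. Payload 4.2 kg.
Tool frame: the origin (TCP) lies at the very end of the fingers, on their centre line; the grasp point (between the pads) lies 19 mm behind it (pinch_z is the distance from the TCP to the grasp point, in mm); z points along the fingers, y is the line along which they close (so a half turn about z gives the same grasp; the last joint's range is limited). The gripper opens to 85 mm and grips with 20 to 120 N. Pads are 22 mm wide; open, the fingers measure 114 mm over their backs; the gripper's body (76 mm by 85 mm) begins 54 mm behind the grasp point. The pads swing forward as they close: fully open they stand 13 mm farther back than shut.
Start: joints at [1.448, 0.385, 0.008, 0, -1.194, -0.259], TCP at [232.837, 579.988, 231.312] pointing down, gripper open.
Joint ranges: [-3.14, 3.14], [-1.21, 2.06], [-1.07, 1.41], [-3.16, 2.05], [-2.99, -0.16], [-3.1, 3.1]. Speed limits (rad/s): [2.79, 2.79, 3.14, 3.14, 3.14, 3.14].

### API

Orientations are given as a unit quaternion [x, y, z, w].
In Python, from bench import * gives the robot as it stands.
- The arm moves only by the tool arm_command, never from a script. Its argument "steps" is one flat list of numbers, 4 for each row, row after row: the shift along the tool's x, y, z in m, then the turn about the tool's z in rad. In form: [tx, ty, tz, roll, tx, ty, tz, roll, ...]. A call has 1 to 20 rows; each row shifts and turns the commanded pose from where the row before left it, along the tool's axes as they then stand; what a row does not reach is not made up. A row lasts 1/8 s, in which the tool goes at most 62.5 mm and 10.7 degrees, less where a joint would pass 70% of its speed; a pose out of reach is approached as far as the arm can. A call with a gripper value outside its range is refused whole. "grip" is the finger opening in m, from 0 to 0.0854, set as the call begins (left out, the last holds). The fingers move at their own pace and stop on an object; the grip force is fixed at half the most. Time passes only in rows, so rows that do not move let the fingers close. It gives the time, the measured TCP pose, the force, the opening and the grip force at its end, in the units of the state.
- read_state(): the state, without advancing time (a new reading comes with each control period).
- get_image(name): name is "side" or "top" or "wrist"; returns the picture (480x640x3 uint8, red, green, blue); there is no depth.
- get_calibration(name): a dict with "camera_matrix" (3x3 intrinsics, pixels), "cam_to_world" (4x4, takes a point from camera to world coordinates). Camera axes: x right, y down, z forward; pixel columns grow to the right and rows downward; lengths in mm; the calibration is good to about 2 mm. A picture is of the moment at which its call begins: read the wrist's pose just before it. get_calibration takes no time and is no camera call; for the wrist camera it gives the pose at the moment of the call.
- job_done(): hands the job in; it is judged then, once.
The state is a dict: "clock": time; "joints": joint angles; "joint_vel": joint speeds; "joint_efforts": joint torques, N m; "position": TCP position; "ee_rot": TCP orientation; "contact_force": force on the tool from outside, world axes, zero at the start; "wrist_torque": the same for the moment, N m; "gripper_width": finger opening in mm; "grasp_force": force on a finger pad.
Only numpy, scipy, OpenCV 4.12 (cv2) and the standard library are available. Lean on these libraries where they do the work, as an engineer would, in place of code of your own. Each camera call takes 0.05 s, during which the arm holds its last target. There are 200 camera calls.

## Working session

There is one attempt and no reset: what is moved stays moved. The work goes in short steps, Python scripts to look and compute and a tool call to move; the robot and the scene stay as the last step left them, time stands still between calls to the robot, and variables do not carry over. Pictures are saved under pics/ and viewed, at most 10 in all, crops included, and the job is handed in when it is done.

Besides the shell and the picture viewer there is one more tool, called after ">>>" as name(argument=value, ...), one argument or row to a line, values as JSON. arm_command: Moves the arm, as the interface text tells. Its arguments: {"type":"object","properties":{"steps":{"type":"array","items":{"type":"number"}},"grip":{"type":"number"}},"required":["steps"]}

```bash
mkdir -p pics
python3 - <<'E'
from bench import *
import cv2,numpy as np
s=read_state();print(s['clock'],s['position'],s['ee_rot'],s['gripper_width'])
for n in['top','side','wrist']:
    c=get_calibration(n);print(n,np.round(c['camera_matrix'],1).tolist(),np.round(c['cam_to_world'],3).tolist())
    cv2.imwrite(f'pics/{n}0.png',get_image(n)[:,:,::-1])
E
```

```text
0.0 [232.64832751 579.44798632 230.21908409] [ 9.81815883e-01 -1.89832456e-01 -1.48517392e-04  1.08983443e-03] 85.5190952189389
top [[534.5, 0.0, 321.2], [0.0, 534.5, 247.6], [0.0, 0.0, 1.0]] [[-0.041, -0.84, 0.542, -107.584], [-0.999, 0.036, -0.019, 102.692], [-0.004, -0.542, -0.84, 1162.957], [0.0, 0.0, 0.0, 1.0]]
side [[461.4, 0.0, 321.7], [0.0, 461.4, 237.9], [0.0, 0.0, 1.0]] [[-0.995, -0.037, 0.09, 476.103], [-0.097, 0.447, -0.889, 1100.55], [-0.007, -0.894, -0.448, 604.575], [0.0, 0.0, 0.0, 1.0]]
wrist [[375.0, 0.0, 316.6], [0.0, 375.0, 236.4], [0.0, 0.0, 1.0]] [[-0.372, -0.893, -0.252, 296.401], [-0.928, 0.359, 0.098, 553.545], [0.003, 0.271, -0.963, 372.662], [0.0, 0.0, 0.0, 1.0]]
```

View pics/top0.png

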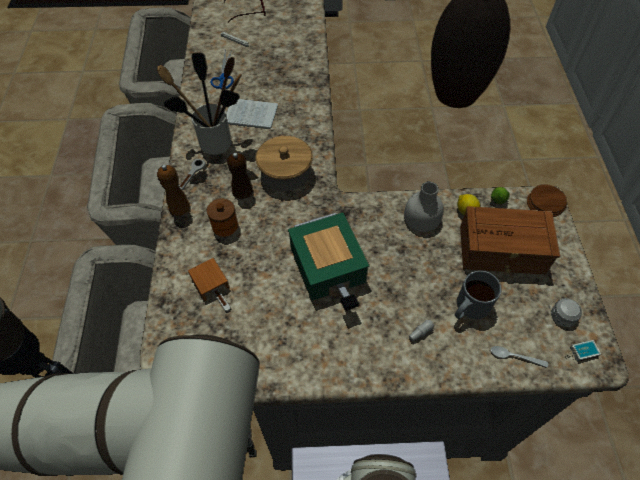

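View pics/side0.png

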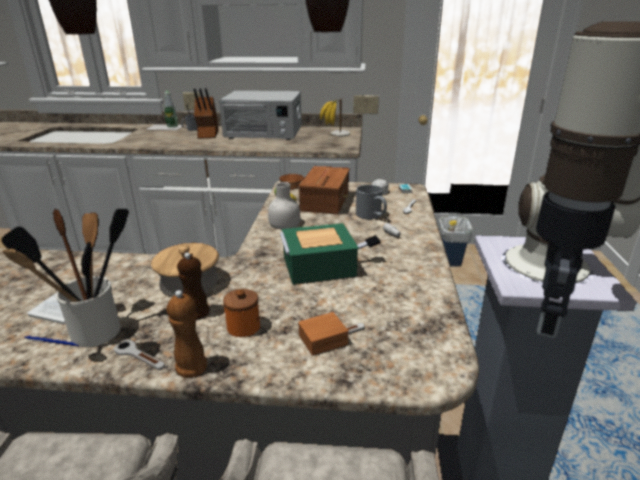

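The top view shows the dock at (208,280) with the handle pointing to (227,308), the caddy at (328,255), its pedal at (348,297) and the sugar tin at (222,217). I'll enlarge that area to read corners.

Run:
```python
import cv2
i=cv2.imread('pics/top0.png')[205:325,180:380]
cv2.imwrite('pics/crop.png',cv2.resize(i,None,fx=4,fy=4,interpolation=cv2.INTER_CUBIC))
```

```text
(no output)
```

View pics/crop.png

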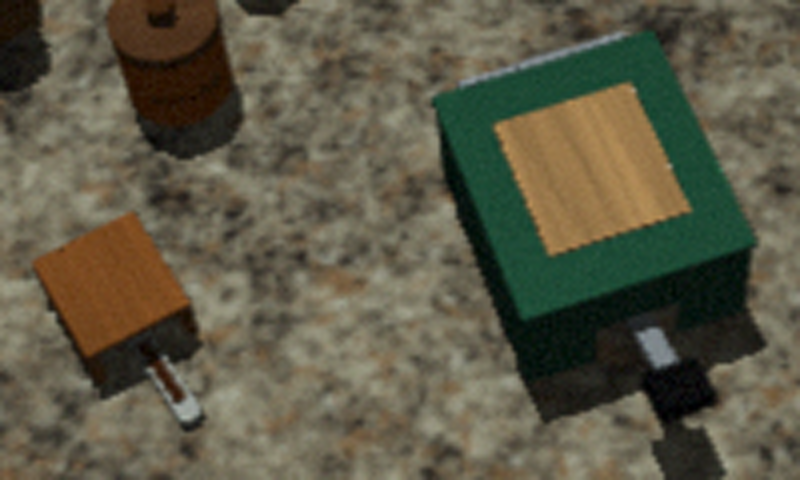

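View pics/wrist0.png

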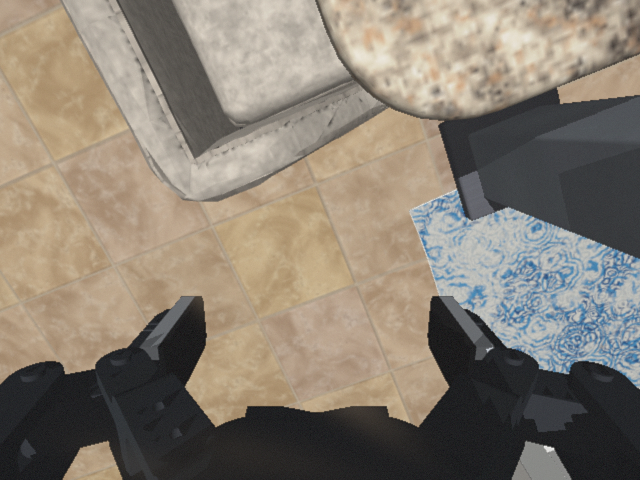

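The crop gives the dock roof corners (35,265),(135,213),(190,302),(90,357), the lid corners (437,98),(655,32),(755,243),(525,320), the opener tip near (192,420) and the paddle near (680,385). The wrist camera sees only floor.

```bash
cat > h.py <<'E'
from bench import *
import cv2,numpy as np
from scipy.optimize import least_squares
def ray(px,z,cal):
    K=np.array(cal['camera_matrix']);T=np.array(cal['cam_to_world'])
    d=T[:3,:3]@np.linalg.solve(K,[px[0],px[1],1]);o=T[:3,3]
    return (o+d*(z-o[2])/d[2])[:2]
def rig(obj,w):
    obj,w=np.array(obj,float),np.array(w)
    f=lambda p:(obj@np.array([[np.cos(p[2]),np.sin(p[2])],[-np.sin(p[2]),np.cos(p[2])]])+p[:2]-w).ravel()
    r=least_squares(f,[*w.mean(0),-.1]);return r.x,np.round(r.fun,1)
E
python3 - <<'E'
from h import *
c=get_calibration('top')
P=lambda l,z:[ray(((u+.5)/4-.5+180,(v+.5)/4-.5+205),z,c) for u,v in l]
print('dock',rig([[40,35],[40,-35],[-40,-35],[-40,35]],P([(35,265),(135,213),(190,302),(90,357)],37)))
print('lid',rig([[86.5,74],[86.5,-74],[-82.5,-74],[-82.5,74]],P([(437,98),(655,32),(755,243),(525,320)],84)))
print('tip',P([(192,422)],4),'handle near dock',P([(158,367)],9))
print('paddle',P([(680,385)],64), 'sugar',P([(163,20)],95))
E
```

```text
dock (array([5.49367149e+02, 3.56123430e+02, 5.35713401e-01]), array([ 1.5,  2.2,  2.4,  0.5, -1.6, -2.8, -2.3,  0. ]))
lid (array([5.86860496e+02, 6.22955910e+01, 3.09884672e-01]), array([ 1.6,  3.2,  2.4, -0.8, -2.3, -3.4, -1.7,  1. ]))
tip [array([470.44610623, 308.73118835])] handle near dock [array([505.8907018 , 330.47835776])]
paddle [array([452.13066807,  19.01534236])] sugar [array([704.00284453, 325.64481172])]
```

>>> arm_command(
  steps=[0.0332,0.0148,0.011,0,0.0332,0.0148,0.011,0,0.0332,0.0148,0.011,0,0.0332,0.0148,0.011,0,0.0332,0.0148,0.011,0,0.0332,0.0148,0.011,0,0.0332,0.0148,0.011,0,0.0332,0.0148,0.011,0,0.0332,0.0148,0.011,0,0.0332,0.0148,0.011,0],
)

```text
clock: 1.4
position: [486.4, 318.0, 120.7]
ee_rot: [0.982, -0.19, -0.0, 0.0]
contact_force: [0.7, 0.3, 0.8]
gripper_width: 85.7
grasp_force: 0.0
```

>>> arm_command(
  steps=[0,0,0,0.185,0,0,0,0.185,0,0,0,0.185,0,0,0,0.185,0,0,0,0.185,0,0,0,0.185,0,0,0,0.185,0,0,0,0.185,0,0,0,0.185,0,0,0,0.185,0,0,0,0.185,0,0,0,0.185,0,0,0,0],
  grip=0.06,
)

```text
clock: 3.02
position: [485.6, 318.8, 121.0]
ee_rot: [-0.268, 0.964, -0.0, -0.0]
contact_force: [1.5, -0.7, -0.5]
gripper_width: 59.8
grasp_force: 0.0
```

```bash
cat >> h.py <<'E'
def yaw(s):
    x,y,z,w=s['ee_rot'];return np.arctan2(2*(x*y+w*z),1-2*(y*y+z*z))
def delta(x,y,z,th=None,s=None):
    "tool-frame shift [mm] and roll to reach world target"
    s=s or read_state();t=yaw(s);d=np.array([x,y,z])-s['position']
    r=0 if th is None else (t-th+np.pi)%(2*np.pi)-np.pi
    print('pos',np.round(s['position'],1),'yaw',round(t,3),'t',round(s['clock'],2),'F',np.round(s['contact_force'],1),'w',round(s['gripper_width'],1))
    print('-> ',np.round([d[0]*np.cos(t)+d[1]*np.sin(t),d[0]*np.sin(t)-d[1]*np.cos(t),-d[2]],1),'roll',round(r,3))
def shot(n,f):
    c=get_calibration(n);cv2.imwrite(f'pics/{f}.png',get_image(n)[:,:,::-1]);np.savez(f'pics/{f}.npz',**c)
E
python3 - <<'E'
from h import *
delta(486,318,120,-2.60); shot('wrist','w1')
E
```

```text
pos [485.6 318.8 121. ] yaw -2.6 t 3.02 F [ 1.5 -0.7 -0.5] w 59.8
->  [ 0.1 -0.9  1. ] roll 0.0
```

View pics/w1.png

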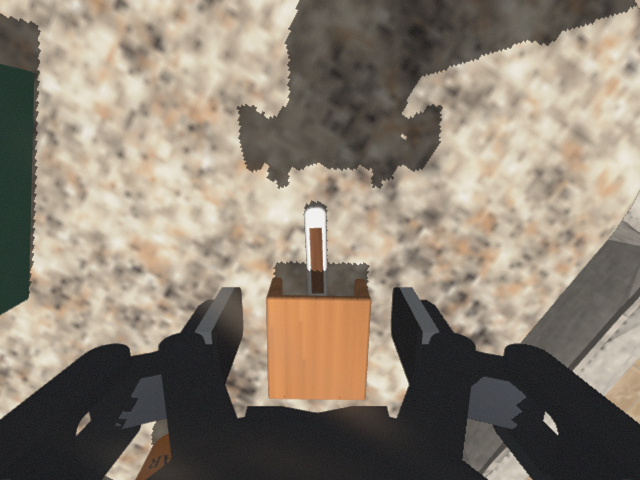

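The wrist view is aligned with the dock. The opener's tip is at (316,205), the handle meets the dock at (317,288), and the dock roof corners are (268,297),(370,297),(366,400),(269,399).

Run:
```python
from h import *
c=np.load('pics/w1.npz')
t=ray((316,205),9,c);b=ray((317,288),9,c);d=(b-t)/np.linalg.norm(b-t);print('tip',t,'ang',np.arctan2(d[1],d[0]))
print('dock',rig([[-40,35],[-40,-35],[40,-35],[40,35]],[ray(p,37,c) for p in[(268,297),(370,297),(366,400),(269,399)]]))
g=t+d*20;delta(*g,3,np.arctan2(d[1],d[0])-np.pi)
```

```text
tip [468.92355879 307.54119002] ang 0.5536739826618641
dock (array([5.50133120e+02, 3.58270539e+02, 5.12937227e-01]), array([-35. ,  59.7,  34. , -58.7,  35.2, -60.9, -34.2,  59.8]))
pos [485.7 318.8 121.1] yaw -2.599 t 3.08 F [-1.4  0.4  0.1] w 60.0
->  [  0.2  -0.8 118.1] roll -0.011
```

>>> arm_command(
  steps=[0,-0.001,0.02,0,0,0,0.03,0,0,0,0.03,0,0,0,0.02,0,0,0,0.01,0,0,0,0.007,0,0,0,0,0],
)

```text
clock: 3.95
position: [486.4, 318.2, 4.4]
ee_rot: [-0.267, 0.964, -0.0, 0.0]
contact_force: [1.1, 0.3, 0.6]
gripper_width: 60.2
grasp_force: 0.0
```

>>> arm_command(
  steps=[0,0,0,0,0,0,0,0,0,0,0,0,0,0,0,0,0,0,0,0,0,0,0,0],
  grip=0.0,
)

```text
clock: 4.7
position: [486.7, 318.5, 5.2]
ee_rot: [-0.267, 0.964, 0.0, 0.001]
contact_force: [0.1, -0.8, 5.8]
gripper_width: 15.5
grasp_force: 58.2
```

>>> arm_command(
  steps=[0,0,-0.003,0,0,0,-0.003,0,0.005,0,0,0,0.01,0,0,0,0.015,0,0,0,0.015,0,0,0,0.015,0,0,0,0.015,0,0,0,0.015,0,0,0,0.015,0,0,0,0.01,0,0,0,0.005,0,0,0,0,0,0,0],
)

```text
clock: 6.32
position: [383.3, 256.5, 10.4]
ee_rot: [-0.267, 0.964, 0.0, 0.0]
contact_force: [0.0, 0.1, -1.3]
gripper_width: 15.5
grasp_force: 57.7
```

Run:
```python
from h import *
delta(400,215,30,0.31-np.pi); shot('wrist','w2')
```

```text
pos [383.3 256.5  10.4] yaw -2.601 t 6.33 F [ 0.   0.1 -1.3] w 15.5
->  [  7.1 -44.2 -19.6] roll 0.23
```

View pics/w2.png

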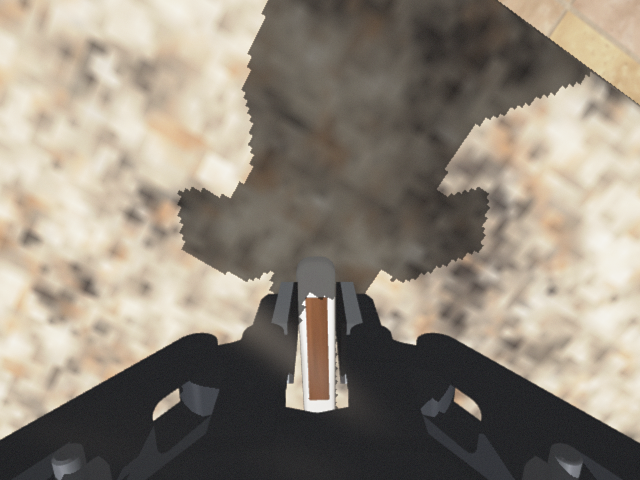

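The opener is out and straight in the jaws (handle tip at (316,265), still held). I'll carry it sideways, turn it to the caddy's heading and lay it down.

>>> arm_command(
  steps=[0,0,-0.01,0,0,0,-0.01,0,0.0035,-0.015,0,0,0.0035,-0.015,0,0,0,-0.014,0,0,0,0,0,0.115,0,0,0,0.115,0,0,0.01,0,0,0,0.008,0,0,0,0.004,0,0,0,0.0025,0,0,0,0,0,0,0,0,0],
)

```text
clock: 8.0
position: [400.0, 215.2, 6.0]
ee_rot: [-0.154, 0.988, 0.0, 0.0]
contact_force: [0.1, -0.5, -0.7]
gripper_width: 15.1
grasp_force: 58.2
```

>>> arm_command(
  steps=[0,0,0.001,0,0,0,0,0],
)

```text
clock: 8.25
position: [400.1, 215.3, 5.2]
ee_rot: [-0.154, 0.988, 0.0, 0.0]
contact_force: [-2.1, -0.2, 4.0]
gripper_width: 15.7
grasp_force: 59.1
```

>>> arm_command(
  steps=[0,0,0,0,0,0,0,0,0,0,0,0,0,0,0,0,0,0,0,0],
  grip=0.06,
)

```text
clock: 8.88
position: [400.0, 215.1, 4.8]
ee_rot: [-0.154, 0.988, -0.0, 0.0]
contact_force: [-0.6, 0.6, -0.3]
gripper_width: 60.3
grasp_force: 0.0
```

>>> arm_command(
  steps=[0,0,-0.02,0,0,0,-0.04,0,0,0,-0.04,0,0,0,-0.02,0,0,0,0,0],
  grip=0.0,
)

```text
clock: 9.5
position: [400.6, 215.8, 126.3]
ee_rot: [-0.154, 0.988, 0.001, 0.002]
contact_force: [0.1, -0.1, -0.9]
gripper_width: 0.1
grasp_force: 0.0
```

Run:
```python
from h import *
delta(447,17.5,125,0.31-np.pi); shot('wrist','w3')
```

```text
pos [400.6 215.8 126.3] yaw -2.832 t 9.5 F [ 0.1 -0.1 -0.9] w 0.1
->  [  16.3 -203.     1.3] roll -0.0
```

View pics/w3.png

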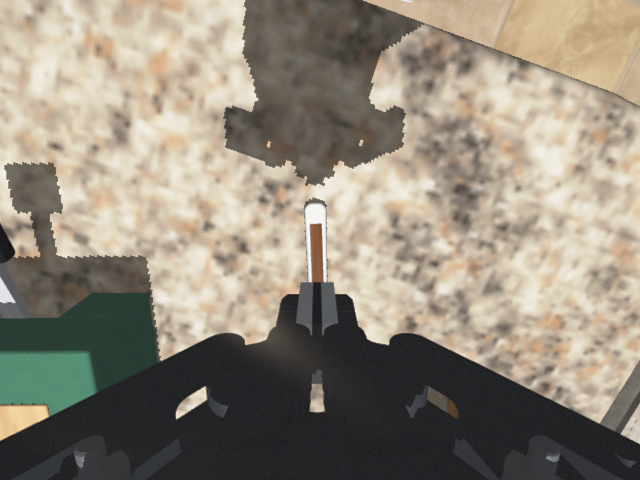

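The opener lies clear of the dock, straight along the caddy's heading (tip at (316,203)). Next I'll look at the caddy and pedal from above.

Run:
```python
from h import *
delta(565,56,220,0.31-np.pi)
```

```text
pos [399.9 215.1 125. ] yaw -2.832 t 9.55 F [ 0.1 -0.8 -0.6] w 0.2
->  [-108.8 -201.8  -95. ] roll -0.0
```

>>> arm_command(
  steps=[0,0,-0.045,0,-0.005,-0.01,-0.05,0,-0.0175,-0.032,0,0,-0.0175,-0.032,0,0,-0.0175,-0.032,0,0,-0.0175,-0.032,0,0,-0.0175,-0.032,0,0,-0.0163,-0.032,0,0,0,0,0,0],
)

```text
clock: 10.68
position: [565.6, 54.3, 217.0]
ee_rot: [-0.153, 0.988, -0.0, -0.002]
contact_force: [0.6, 1.8, -0.2]
gripper_width: -0.1
grasp_force: 0.0
```

Run:
```python
from h import *
shot('wrist','w4'); delta(447,17.5,100,0.31-np.pi)
```

```text
pos [564.8  55.  217.4] yaw -2.834 t 10.72 F [-0.9  0.2  0.3] w 0.2
->  [ 1.236e+02 -1.000e-01  1.174e+02] roll -0.002
```

View pics/w4.png

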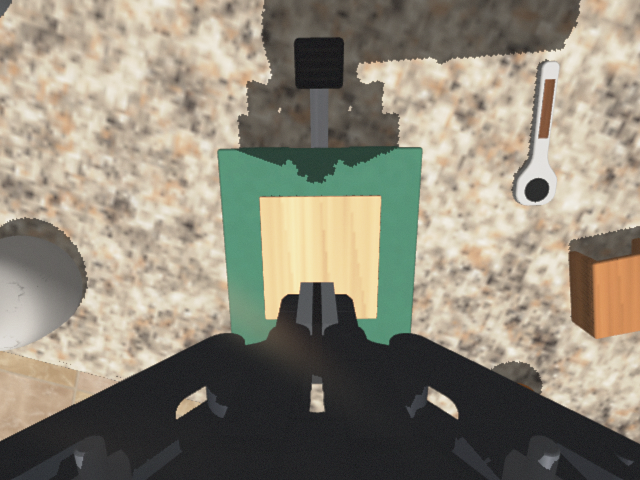

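Here the paddle spans (295..343, 38..88), the lid's front corners are (218,149) and (422,149), and the opener runs from its tip (551,62) to its head end (536,206).

Run:
```python
from h import *
c=np.load('pics/w4.npz')
L=ray((218,149),84,c);R=ray((422,149),84,c);print('len',np.linalg.norm(L-R))
e=(R-L)/np.linalg.norm(R-L);th=np.arctan2(e[1],e[0])-np.pi/2;m=(L+R)/2
print('yaw',th,'caddy',m+84*np.array([np.cos(th),np.sin(th)]))
pd=[ray(p,z,c) for p,z in[((295,38),68),((342,38),68),((344,88),59),((296,88),59)]];print('paddle',np.mean(pd,0))
t=ray((551,62),9,c);h=ray((536,206),9,c);d=h-t;print('opener',(t+h)/2,np.linalg.norm(d),np.arctan2(d[1],d[0]))
```

```text
len 146.14769335008725
yaw 0.3068532137964637 caddy [590.69232732  63.98736768]
paddle [454.01570505  20.16350486]
opener [442.82692445 229.30302   ] 125.72702232167443 0.36000256281341153
```

Run:
```python
from h import *
delta(451,19.3,75,0.308-np.pi)
```

```text
pos [564.8  55.  217.4] yaw -2.834 t 10.72 F [-0.9  0.2  0.3] w 0.2
->  [119.2   0.4 142.4] roll -0.0
```

>>> arm_command(
  steps=[0.03,0,0,0,0.03,0,0,0,0.03,0,0,0,0.0292,0.0004,0.01,0,0,0,0.04,0,0,0,0.04,0,0,0,0.035,0,0,0,0.0174,0,0,0,0,0],
)

```text
clock: 11.85
position: [449.6, 19.9, 75.9]
ee_rot: [-0.155, 0.988, -0.0, -0.002]
contact_force: [0.0, -0.2, 0.4]
gripper_width: -0.0
grasp_force: 0.0
```

>>> arm_command(
  steps=[0,0,0.005,0,0,0,0.0035,0,0,0,0.003,0,0,0,0.003,0,0,0,0.003,0,0,0,0.003,0,0,0,0.003,0,0,0,0.003,0,0,0,0.003,0,0,0,0.003,0,0,0,0.003,0,0,0,0.003,0],
)

```text
clock: 13.35
position: [449.8, 19.0, 39.0]
ee_rot: [-0.154, 0.988, -0.0, -0.002]
contact_force: [-4.2, -0.4, 5.1]
gripper_width: -0.1
grasp_force: 2.7
```

>>> arm_command(
  steps=[0,0,0.003,0,0,0,0.002,0,0,0,0.001,0,0,0,0,0],
)

```text
clock: 13.85
position: [450.1, 19.1, 34.8]
ee_rot: [-0.155, 0.988, -0.001, -0.001]
contact_force: [-9.4, -1.1, 23.0]
gripper_width: 0.0
grasp_force: 12.1
```

>>> arm_command(
  steps=[0,0,0.001,0,0,0,0,0],
)

```text
clock: 14.1
position: [450.2, 19.1, 34.6]
ee_rot: [-0.155, 0.988, -0.001, -0.001]
contact_force: [-12.0, -1.2, 31.0]
gripper_width: 0.1
grasp_force: 16.2
```

>>> arm_command(
  steps=[0,0,-0.005,0,0,0,-0.02,0,0,0,-0.04,0,0,0,-0.04,0,0,0,0,0],
)

```text
clock: 14.72
position: [454.5, 20.9, 140.1]
ee_rot: [-0.155, 0.988, 0.001, 0.005]
contact_force: [0.3, 0.2, -1.0]
gripper_width: 0.3
grasp_force: 0.0
```

Run:
```python
from h import *
delta(443,229.3,140,0.31-np.pi);shot('top','top1');shot('side','side1')
a=cv2.imread('pics/top1.png')[150:330,180:400];b=cv2.imread('pics/side1.png')[150:330,240:440]
cv2.imwrite('pics/c1.png',np.hstack([cv2.resize(a,(400,327)),cv2.resize(b,(363,327))]))
```

```text
pos [454.5  20.9 140.1] yaw -2.831 t 14.72 F [ 0.3  0.2 -1. ] w 0.3
->  [-5.270e+01  2.019e+02  1.000e-01] roll 0.0
```

View pics/c1.png

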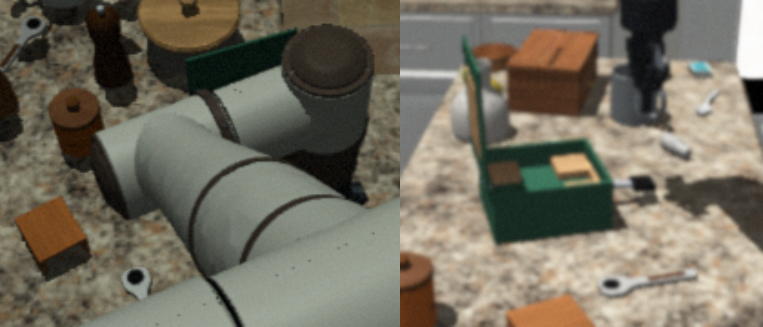

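The lid is standing fully raised, the pedal is level, the tray is visible with wooden blocks, and the opener lies undisturbed. Now I'll regrip it round its middle.

Run:
```python
from h import *
c=np.load('pics/w3.npz');a=ray((316,205),9,c);b=ray((317,281),9,c);print('w3 ang',np.arctan2(*(b-a)[::-1]),'tip',a)
delta(441.5,229.2,140,0.33-np.pi);print(np.round(read_state()['joints'],2))
```

```text
w3 ang 0.32273352000976835 tip [383.28584332 209.30133117]
pos [451.8  20.1 136.9] yaw -2.832 t 14.82 F [-0.3 -0.7 -1.2] w 0.0
->  [-53.9 202.3  -3.1] roll -0.021
[ 0.41  0.19 -0.54 -0.   -0.84 -1.67]
```

>>> arm_command(
  steps=[-0.006,0.022,0,0,-0.009,0.035,0,0,-0.01,0.035,0,0,-0.01,0.035,0,0,-0.01,0.035,0,0,-0.008,0.035,0,-0.02,-0.0022,0.0055,0,0,0,0,0,0],
  grip=0.06,
)

```text
clock: 15.82
position: [441.7, 229.2, 135.7]
ee_rot: [-0.164, 0.986, -0.001, -0.001]
contact_force: [-0.6, -1.0, 0.0]
gripper_width: 60.3
grasp_force: 0.0
```

Run:
```python
from h import *
delta(442.5,229.5,4.5,0.33-np.pi)
```

```text
pos [441.7 229.2 135.7] yaw -2.812 t 15.82 F [-0.6 -1.   0. ] w 60.3
->  [ -0.8   0.  131.2] roll -0.0
```

>>> arm_command(
  steps=[-0.001,0,0.02,0,0,0,0.03,0,0,0,0.03,0,0,0,0.025,0,0,0,0.015,0,0,0,0.009,0,0,0,0.002,0,0,0,0,0],
)

```text
clock: 16.82
position: [443.5, 229.9, 6.3]
ee_rot: [-0.164, 0.986, 0.0, 0.0]
contact_force: [-1.0, 0.1, -0.2]
gripper_width: 60.2
grasp_force: 0.0
```

>>> arm_command(
  steps=[0,0,0,0,0,0,0,0,0,0,0,0,0,0,0,0,0,0,0,0,0,0,0,0],
  grip=0.0,
)

```text
clock: 17.58
position: [445.6, 231.7, 8.6]
ee_rot: [-0.165, 0.986, 0.001, 0.003]
contact_force: [0.2, -1.9, 12.2]
gripper_width: -0.3
grasp_force: 6.2
```

>>> arm_command(
  steps=[0,0,-0.003,0,0,0,-0.007,0,0,0,-0.015,0,0,0,-0.025,0,0,0,-0.03,0,0,0,-0.025,0,0,0,-0.01,0,0,0,0,0],
)

```text
clock: 18.58
position: [443.1, 230.0, 121.1]
ee_rot: [-0.164, 0.986, 0.0, 0.0]
contact_force: [0.1, -0.6, -1.0]
gripper_width: 0.1
grasp_force: 0.0
```

Run:
```python
from h import *
delta(590,63.5,120,0.308-np.pi);shot('wrist','w5')
```

```text
pos [443.1 230.  121.1] yaw -2.812 t 18.57 F [ 0.1 -0.6 -1. ] w 0.1
->  [ -85.1 -205.1    1.1] roll 0.022
```

View pics/w5.png

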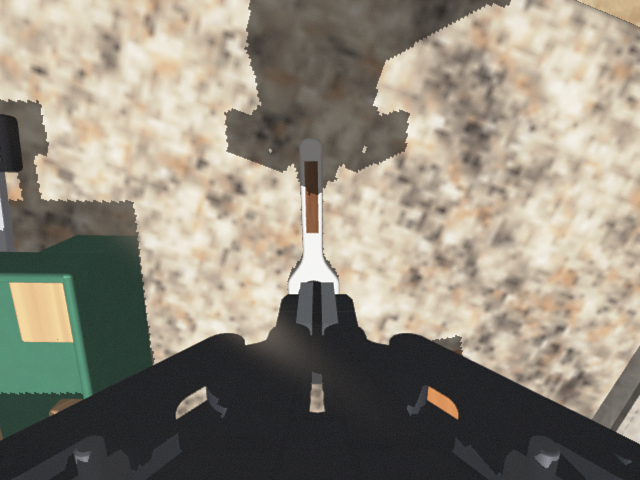

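The grip missed: the fingers closed on top of the opener, which still lies on the counter (tip at (311,140), axis through (313.5,270)). I'll recompute its pose and go lower.

Run:
```python
from h import *
c=np.load('pics/w5.npz');a=ray((311,141),9,c);b=ray((313.5,270),9,c);d=(b-a)/np.linalg.norm(b-a);t=np.arctan2(d[1],d[0]);o=a+63.5*d
print('tip',a,'ang',t,'origin',o);delta(*o,2.5,t-np.pi)
```

```text
tip [385.31528215 205.58856227] ang 0.3459704861234689 origin [445.05270359 227.12203575]
pos [442.7 229.6 120.4] yaw -2.812 t 18.62 F [ 0.   0.7 -0.8] w 0.2
->  [ -1.4  -3.1 117.9] roll -0.016
```

>>> arm_command(
  steps=[-0.0014,-0.0031,0.02,-0.016,0,0,0.03,0,0,0,0.03,0,0,0,0.02,0,0,0,0.01,0,0,0,0.005,0,0,0,0.003,0,0,0,0,0,0,0,0,0],
  grip=0.048,
)

```text
clock: 19.75
position: [445.8, 227.7, 3.5]
ee_rot: [-0.172, 0.985, 0.0, 0.001]
contact_force: [0.7, -0.0, -0.0]
gripper_width: 48.1
grasp_force: 0.0
```

>>> arm_command(
  steps=[0,0,0.001,0,0,0,0,0,0,0,0,0,0,0,0,0,0,0,0,0],
  grip=0.026,
)

```text
clock: 20.38
position: [445.8, 227.6, 2.8]
ee_rot: [-0.172, 0.985, 0.0, 0.0]
contact_force: [-1.2, -0.2, 5.0]
gripper_width: 26.9
grasp_force: 49.0
```

>>> arm_command(
  steps=[0,0,0,0,0,0,0,0,0,0,0,0],
  grip=0.0,
)

```text
clock: 20.75
position: [445.9, 227.6, 2.8]
ee_rot: [-0.172, 0.985, 0.0, 0.0]
contact_force: [-0.7, -1.0, 6.1]
gripper_width: 26.9
grasp_force: 58.1
```

>>> arm_command(
  steps=[0,0,-0.003,0,0,0,-0.007,0,0,0,-0.015,0,0,0,-0.02,0,0,0,-0.025,0,0,0,-0.025,0,0,0,-0.015,0,0,0,0,0],
)

```text
clock: 21.75
position: [446.0, 228.0, 113.2]
ee_rot: [-0.172, 0.985, 0.001, 0.001]
contact_force: [-0.2, 0.6, -1.8]
gripper_width: 26.7
grasp_force: 58.5
```

Run:
```python
from h import *
delta(590,63.5,120,0.308-np.pi);shot('wrist','w6')
i=cv2.imread('pics/w6.png');h=cv2.cvtColor(i,cv2.COLOR_BGR2HSV)
# inlay (brown) columns per row, near centre
for r in range(130,400,10):
    row=h[r,270:370].astype(int);m=(row[:,0]<15)&(row[:,1]>120)
    x=np.flatnonzero(m)+270
    if len(x)>4: print(r,x.min(),x.max(),len(x))
```

```text
pos [446.  228.  113.2] yaw -2.796 t 21.75 F [-0.2  0.6 -1.8] w 26.7
->  [ -79.7 -203.5   -6.8] roll 0.038
190 307 325 7
200 308 326 7
210 306 324 7
220 308 327 8
230 308 326 6
240 307 321 6
250 308 325 8
270 307 326 8
290 307 326 5
300 307 326 17
```

Run:
```python
from h import *
i=cv2.imread('pics/w6.png');c=np.load('pics/w6.npz');g=i[:,308:325].mean(1)
print([(r,*g[r].astype(int)) for r in range(110,330,5)])
for r in(130,135,140,145,150,155,160,165,170):
    p=ray((316.5,r),119.4,c);print(r,round(float(np.linalg.norm(p-[446,228])),1),end='; ')
```

```text
[(110, np.int64(77), np.int64(85), np.int64(92)), (115, np.int64(80), np.int64(91), np.int64(100)), (120, np.int64(85), np.int64(97), np.int64(107)), (125, np.int64(89), np.int64(99), np.int64(107)), (130, np.int64(87), np.int64(96), np.int64(102)), (135, np.int64(81), np.int64(90), np.int64(97)), (140, np.int64(101), np.int64(104), np.int64(106)), (145, np.int64(112), np.int64(115), np.int64(117)), (150, np.int64(112), np.int64(114), np.int64(116)), (155, np.int64(112), np.int64(114), np.int64(116)), (160, np.int64(111), np.int64(114), np.int64(115)), (165, np.int64(111), np.int64(113), np.int64(116)), (170, np.int64(110), np.int64(113), np.int64(115)), (175, np.int64(110), np.int64(113), np.int64(115)), (180, np.int64(107), np.int64(110), np.int64(112)), (185, np.int64(36), np.int64(47), np.int64(65)), (190, np.int64(35), np.int64(46), np.int64(65)), (195, np.int64(36), np.int64(48), np.int64(67)), (200, np.int64(34), np.int64(46), np.int64(65)), (205, np.int64(34), np.int64(46), np.int64(65)), (210, np.int64(35), np.int64(47), np.int64(65)), (215, np.int64(34), np.int64(47), np.in
[... 491 characters left out ...]
64(65)), (270, np.int64(35), np.int64(47), np.int64(65)), (275, np.int64(35), np.int64(47), np.int64(65)), (280, np.int64(36), np.int64(48), np.int64(66)), (285, np.int64(35), np.int64(47), np.int64(65)), (290, np.int64(35), np.int64(47), np.int64(66)), (295, np.int64(36), np.int64(48), np.int64(65)), (300, np.int64(47), np.int64(66), np.int64(97)), (305, np.int64(78), np.int64(104), np.int64(147)), (310, np.int64(241), np.int64(243), np.int64(244)), (315, np.int64(241), np.int64(242), np.int64(243)), (320, np.int64(241), np.int64(242), np.int64(243)), (325, np.int64(241), np.int64(242), np.int64(243))]
130 69.4; 135 67.7; 140 66.0; 145 64.3; 150 62.6; 155 60.8; 160 59.1; 165 57.3; 170 55.5;
```

>>> arm_command(
  steps=[0,0,-0.01,0,0,0,-0.02,0.038,0,-0.02,0,0,-0.002,-0.03,0,0,-0.01,-0.03,0,0,-0.01,-0.03,0,0,-0.01,-0.03,0,0,-0.01,-0.03,0,0,-0.01,-0.023,0,0,-0.005,-0.007,0,0,0,0,0,0,0,0,0,0],
)

```text
clock: 23.3
position: [559.9, 54.6, 141.8]
ee_rot: [-0.154, 0.988, 0.0, -0.0]
contact_force: [0.4, 0.3, -0.3]
gripper_width: 26.6
grasp_force: 58.5
```

Run:
```python
from h import *
delta(590+3*.953,63.5+3*.303,140,0.308-np.pi);shot('wrist','w7')
i=cv2.imread('pics/w7.png');h=cv2.cvtColor(i,cv2.COLOR_BGR2HSV).astype(int)
wood=(h[...,0]>8)&(h[...,0]<24)&(h[...,1]>60)&(h[...,2]>60); green=(h[...,0]>60)&(h[...,0]<95)&(h[...,1]>60)
def runs(m):
    d=np.flatnonzero(np.diff(np.r_[0,m.astype(int),0]));return [(a,b) for a,b in zip(d[::2],d[1::2]) if b-a>6]
for r in range(60,340,14): print(r,'W',[(int(a),int(b)) for a,b in runs(wood[r])],'G',[(int(a),int(b)) for a,b in runs(green[r])])
```

```text
pos [559.9  54.6 141.8] yaw -2.833 t 23.3 F [ 0.4  0.3 -0.3] w 26.6
->  [-34.4  -0.7   1.8] roll 0.001
60 W [(178, 189), (241, 248)] G []
74 W [(212, 230), (448, 466), (582, 589)] G []
88 W [(149, 156), (175, 189), (462, 481)] G []
102 W [(90, 97), (487, 494), (507, 515)] G []
116 W [(279, 305)] G []
130 W [(0, 10), (607, 617)] G []
144 W [(43, 55), (534, 541), (566, 576)] G []
158 W [(0, 8), (135, 165), (339, 348), (515, 524), (533, 545), (546, 574)] G [(222, 279), (355, 416)]
172 W [(466, 477), (526, 533)] G [(187, 295), (339, 447)]
186 W [(210, 292), (305, 323), (343, 424), (609, 617)] G [(188, 210), (425, 446)]
200 W [(125, 142), (211, 292), (305, 322), (343, 423)] G [(190, 211), (424, 445)]
214 W [(0, 10), (111, 121), (213, 292), (305, 328), (343, 422)] G [(191, 212), (423, 444)]
228 W [(12, 26), (214, 293), (305, 329), (343, 422)] G [(193, 214), (422, 443)]
242 W [(215, 287), (305, 327), (342, 420)] G [(194, 215), (421, 441)]
256 W [(306, 314), (315, 326), (584, 596), (607, 615)] G [(196, 205), (220, 298), (337, 440)]
270 W [(306, 328)] G [(223, 298), (336, 439)]
284 W [(306, 326), (492, 517), (618, 627)] G [(224, 266), (284, 299), (335, 351), (368, 438)]
298 W [(93, 103), (309, 326), (465, 472), (504, 526), (624, 640)] G [(200, 207), (225, 249), (284, 299), (335, 350), (385, 437)]
312 W [(624, 640)] G [(201, 210), (286, 299), (336, 349), (393, 435)]
326 W [(56, 65), (193, 202), (223, 232), (401, 414), (616, 640)] G [(203, 217), (335, 349), (415, 434)]
```

Run:
```python
from h import *
i=cv2.imread('pics/w7.png');c=np.load('pics/w7.npz');h=cv2.cvtColor(i,cv2.COLOR_BGR2HSV).astype(int)
col=((h[...,0]>8)&(h[...,0]<24)&(h[...,1]>60)&(h[...,2]>60))[:,[235,260,370,400]];
for k in range(4): r=np.flatnonzero(col[170:270,k])+170;print(r.min(),r.max(),end=' ')
th=.308;R=np.array([[np.cos(th),np.sin(th)],[-np.sin(th),np.cos(th)]]);tcp=np.array([559.9,54.6])
for px in[(292,193),(343,193),(292.5,235),(342.5,235),(317,247)]: print(px,R@(ray(px,54,c)-tcp),R@(ray(px,54,c)-[590,63.5]))
for px in[(189,193),(445,193),(193,228),(443,228)]: print('rim',R@(ray(px,78,c)-tcp))
```

```text
177 250 177 250 176 249 176 249 (292, 193) [-32.16684298 -15.8743412 ] [-63.54845553 -15.23060691]
(343, 193) [-32.19648105  15.60883773] [-63.5780936   16.25257202]
(292.5, 235) [ -5.26562733 -16.00931802] [-36.64723988 -15.36558374]
(342.5, 235) [-5.29765951 15.82515161] [-36.67927206  16.4688859 ]
(317, 247) [ 2.71730924 -0.40060117] [-28.66430331   0.24313312]
rim [-35.94557487 -71.24772164]
rim [-36.07883239  70.3057038 ]
rim [-15.96761836 -70.79648653]
rim [-16.10875871  71.03504839]
```

>>> arm_command(
  steps=[-0.006,0,0,0,-0.012,0,0,0,-0.01,0,0,0,-0.0055,0,0,0,0,0,0.01,0,0,0,0.02,0,0,0,0.02,0,0,0,0.01,0,0,0,0,0,0,0,0,0],
)

```text
clock: 24.6
position: [592.9, 64.4, 82.6]
ee_rot: [-0.153, 0.988, 0.0, 0.001]
contact_force: [-0.2, -0.7, -0.5]
gripper_width: 26.4
grasp_force: 58.5
```

Run:
```python
from h import *
delta(559.9+33.6*.953,54.6+33.6*.303,44,0.308-np.pi)
```

```text
pos [592.9  64.4  82.6] yaw -2.834 t 24.6 F [-0.2 -0.7 -0.5] w 26.4
->  [ 0.8  0.7 38.6] roll 0.0
```

>>> arm_command(
  steps=[0.0008,0.0005,0.01,0,0,0,0.012,0,0,0,0.006,0,0,0,0.004,0,0,0,0.003,0,0,0,0.001,0,0,0,0,0],
)

```text
clock: 25.48
position: [591.6, 64.6, 46.1]
ee_rot: [-0.153, 0.988, 0.0, 0.0]
contact_force: [0.3, 0.7, -0.4]
gripper_width: 26.7
grasp_force: 58.5
```

>>> arm_command(
  steps=[0,0,0.001,0,0,0,0.001,0,0,0,0.0005,0,0,0,0,0],
)

```text
clock: 25.98
position: [591.4, 64.5, 43.4]
ee_rot: [-0.153, 0.988, -0.0, -0.0]
contact_force: [-0.4, -0.2, -0.6]
gripper_width: 26.7
grasp_force: 58.5
```

>>> arm_command(
  steps=[0,0,0.0007,0,0,0,0.0005,0,0,0,0,0],
)

```text
clock: 26.35
position: [591.5, 64.5, 42.9]
ee_rot: [-0.153, 0.988, -0.0, 0.0]
contact_force: [-2.7, 0.0, 4.8]
gripper_width: 26.4
grasp_force: 59.4
```

Floor contact is at the expected height, so I'll release, rise, and go over the pedal.

>>> arm_command(
  steps=[0,0,0,0,0,0,0,0,0,0,0,0,0,0,0,0],
  grip=0.05,
)

```text
clock: 26.85
position: [591.4, 64.5, 42.0]
ee_rot: [-0.153, 0.988, -0.0, -0.0]
contact_force: [0.3, 0.9, -0.3]
gripper_width: 49.7
grasp_force: 0.0
```

>>> arm_command(
  steps=[0,0,-0.01,0,0,0,-0.02,0,0,0,-0.04,0,0,0,-0.03,0,0,0,0,0,0.02,0,0,0,0.03,0,0,0,0,0,0,0],
)

```text
clock: 27.85
position: [541.6, 48.6, 141.9]
ee_rot: [-0.153, 0.988, -0.0, -0.001]
contact_force: [-0.2, 0.1, -0.3]
gripper_width: 49.7
grasp_force: 0.0
```

Run:
```python
from h import *
th=.308;c0=np.array([589.3,63.9]);R=np.array([[np.cos(th),np.sin(th)],[-np.sin(th),np.cos(th)]])
p=c0+R.T@[-146.5,0];delta(*p,100,th-np.pi);shot('wrist','w8')
i=cv2.imread('pics/w8.png');c=np.load('pics/w8.npz');h=cv2.cvtColor(i,cv2.COLOR_BGR2HSV).astype(int)
for r in range(120,300,6):
    m=(h[r,270:365,0]<15)&(h[r,270:365,1]>110);x=np.flatnonzero(m)+270
    if len(x)>5:print(r,x.min(),x.max(),end='; ')
g=i[:,308:325].mean((1,2));print([(r,int(g[r])) for r in range(70,330,4)])
for r in range(80,200,20):print(r,R@(ray((316.5,r),49,c)-c0))
```

```text
pos [541.6  48.6 141.9] yaw -2.834 t 27.85 F [-0.2  0.1 -0.3] w 49.7
->  [96.5  0.1 41.9] roll -0.001
246 311 322; 252 311 322; 258 311 322; 264 311 322; 270 312 322; 276 312 322; 282 312 322; 288 312 322; 294 312 322; [(70, 39), (74, 41), (78, 34), (82, 41), (86, 41), (90, 34), (94, 41), (98, 41), (102, 35), (106, 41), (110, 35), (114, 100), (118, 126), (122, 126), (126, 126), (130, 125), (134, 125), (138, 125), (142, 125), (146, 125), (150, 123), (154, 123), (158, 123), (162, 122), (166, 122), (170, 121), (174, 121), (178, 120), (182, 119), (186, 119), (190, 116), (194, 54), (198, 54), (202, 59), (206, 59), (210, 135), (214, 111), (218, 87), (222, 229), (226, 245), (230, 245), (234, 245), (238, 245), (242, 197), (246, 136), (250, 136), (254, 136), (258, 136), (262, 137), (266, 137), (270, 138), (274, 138), (278, 138), (282, 139), (286, 139), (290, 138), (294, 138), (298, 137), (302, 137), (306, 136), (310, 141), (314, 243), (318, 242), (322, 242), (326, 242)]
80 [-147.83232302   -0.82178648]
100 [-136.8296375    -0.82528447]
120 [-125.52568734   -0.82887823]
140 [-113.90792742   -0.83257176]
160 [-101.96310624   -0.83636927]
180 [-89.67721556  -0.84027521]
```

The opener lies straight in the bay with its tip at about x −64 in the caddy frame, as wanted. Now to pinch the paddle.

Run:
```python
from h import *
th=.308;c0=np.array([589.3,63.9]);R=np.array([[np.cos(th),np.sin(th)],[-np.sin(th),np.cos(th)]])
delta(*(c0+R.T@[-150,0]),20,th-np.pi)
i=cv2.imread('pics/w8.png');c=np.load('pics/w8.npz');g=i.max(2)
for r in(80,90,100,108):
    x=np.flatnonzero(g[r,260:380]<60)+260;print(r,x.min(),x.max(),R@(ray((x.min()-.5,r),36,c)-c0),R@(ray((x.max()+.5,r),36,c)-c0))
```

```text
pos [543.2  49.1 142.2] yaw -2.834 t 27.9 F [0.1 0.3 0.2] w 50.1
->  [1.016e+02 1.000e-01 1.222e+02] roll -0.0
80 288 344 [-149.44560796  -18.69030214] [-149.4350079    16.41599818]
90 288 344 [-143.67923699  -18.81194498] [-143.66886042   16.52983145]
100 288 344 [-137.83498565  -18.93523073] [-137.82483958   16.64520206]
108 288 344 [-133.10244469  -19.0350647 ] [-133.09248823   16.73862649]
```

>>> arm_command(
  steps=[0.025,-0.001,0,0,0.035,0,0,0,0.03,0,0,0,0.0116,0,0.005,0,0,0,0.03,0,0,0,0.03,0,0,0,0.025,0,0,0,0.015,0,0,0,0.01,0,0,0,0.007,0,0,0,0,0,0,0,0,0],
)

```text
clock: 29.4
position: [447.7, 17.8, 20.6]
ee_rot: [-0.153, 0.988, 0.0, 0.001]
contact_force: [0.7, -0.0, -0.2]
gripper_width: 50.3
grasp_force: 0.0
```

>>> arm_command(
  steps=[0,0,0,0,0,0,0,0,0,0,0,0,0,0,0,0],
  grip=0.0,
)

```text
clock: 29.9
position: [447.5, 18.2, 21.1]
ee_rot: [-0.153, 0.988, 0.0, 0.001]
contact_force: [-2.9, 3.7, 6.4]
gripper_width: 34.2
grasp_force: 59.7
```

>>> arm_command(
  steps=[0,0,-0.001,0,0,0,-0.0015,0,0,0,-0.0015,0,0,0,-0.0015,0,0,0,-0.0015,0,0,0,-0.0015,0,0,0,-0.0015,0,0,0,-0.0015,0,-0.0002,0,-0.0015,0,-0.0002,0,-0.0015,0],
)

```text
clock: 31.15
position: [448.8, 18.6, 34.3]
ee_rot: [-0.154, 0.988, 0.0, 0.001]
contact_force: [2.7, 5.9, -9.8]
gripper_width: 34.3
grasp_force: 60.6
```

>>> arm_command(
  steps=[-0.0002,0,-0.0015,0,-0.0002,0,-0.0015,0,-0.0003,0,-0.0015,0,-0.0003,0,-0.0015,0,-0.0003,0,-0.0015,0,-0.0003,0,-0.0015,0],
)

```text
clock: 31.9
position: [451.0, 19.4, 43.5]
ee_rot: [-0.154, 0.988, 0.001, 0.002]
contact_force: [4.2, 6.4, -6.7]
gripper_width: 33.9
grasp_force: 60.8
```

>>> arm_command(
  steps=[-0.0002,0,-0.001,0,-0.0002,0,-0.001,0,-0.0002,0,-0.001,0,-0.0002,0,-0.001,0,-0.0002,0,-0.001,0,-0.0002,0,-0.001,0],
)

```text
clock: 32.65
position: [452.9, 20.0, 49.7]
ee_rot: [-0.154, 0.988, 0.001, 0.003]
contact_force: [5.7, 6.1, -10.1]
gripper_width: 34.0
grasp_force: 60.6
```

Run:
```python
from h import *
s=read_state();print(s['position'],s['contact_force'],s['wrist_torque'])
```

```text
[452.86790984  19.96681431  49.6841906 ] [  5.6597459    6.05223273 -10.06563763] [ 1.50526796 -1.04828783  0.17363437]
```

>>> arm_command(
  steps=[-0.0001,0,-0.0008,0,0,0,-0.0008,0,0,0,-0.0008,0,0,0,0,0],
)

```text
clock: 33.15
position: [453.9, 20.3, 52.5]
ee_rot: [-0.154, 0.988, 0.001, 0.004]
contact_force: [6.0, 5.1, -8.0]
gripper_width: 34.3
grasp_force: 60.8
```

>>> arm_command(
  steps=[0,0,-0.0008,0,0,0,-0.0008,0,0,0,-0.0005,0,0,0,0,0],
)

```text
clock: 33.65
position: [454.4, 20.5, 54.1]
ee_rot: [-0.154, 0.988, 0.001, 0.004]
contact_force: [7.5, 5.5, -13.8]
gripper_width: 33.7
grasp_force: 61.5
```

Run:
```python
from h import *
s=read_state();print(s['position'],s['contact_force'])
shot('side','side2');a=cv2.imread('pics/side0.png');b=cv2.imread('pics/side2.png')
def edge(i):
    h=cv2.cvtColor(i,cv2.COLOR_BGR2HSV).astype(int);m=(h[...,0]>60)&(h[...,0]<90)&(h[...,1]>100)
    return [(x,[int(v) for v in np.flatnonzero(m[200:300,x])[[0,-1]]+200]) for x in range(285,360,8) if m[200:300,x].any()]
print(edge(a));print(edge(b))
d=np.abs(a.astype(int)-b).sum(2)[220:285,275:365];print('diff>60 px',(d>60).sum(),np.argwhere(d>60).mean(0) if (d>60).any() else '')
```

```text
[454.44420777  20.51952417  54.13268048] [  7.51337774   5.50150067 -13.80299864]
[(285, [229, 235]), (293, [229, 281]), (301, [228, 281]), (309, [228, 279]), (317, [227, 278]), (325, [226, 278]), (333, [225, 277]), (341, [225, 276]), (349, [236, 275])]
[(285, [230, 234]), (293, [229, 281]), (301, [228, 281]), (309, [228, 280]), (317, [227, 279]), (325, [226, 278]), (333, [225, 277]), (341, [225, 276]), (349, [236, 275])]
diff>60 px 311 [29.49517685 43.39549839]
```

The lid edge in the side picture matches the initial closed state to within a pixel. I'll nudge once more against the stop, then release.

>>> arm_command(
  steps=[0,0,-0.0006,0,0,0,-0.0006,0,0,0,0,0],
)

```text
clock: 34.08
position: [454.4, 20.5, 54.2]
ee_rot: [-0.154, 0.988, 0.001, 0.004]
contact_force: [12.1, 5.7, -23.6]
gripper_width: 34.0
grasp_force: 62.5
```

>>> arm_command(
  steps=[0,0,0,0,0,0,0,0,0,0,0,0,0,0,0,0],
  grip=0.055,
)

```text
clock: 34.58
position: [450.3, 18.4, 55.7]
ee_rot: [-0.153, 0.988, -0.0, 0.0]
contact_force: [-0.8, -1.1, -0.3]
gripper_width: 55.0
grasp_force: 0.0
```

>>> arm_command(
  steps=[0,0,-0.01,0,0,0,-0.02,0,0,0,-0.03,0,0,0,-0.04,0,0.02,0,-0.04,0,0.01,0,0,0,0,0,0,0,0,0,0,0],
)

```text
clock: 35.58
position: [421.5, 9.4, 194.7]
ee_rot: [-0.153, 0.988, -0.0, -0.001]
contact_force: [0.2, -0.3, -0.4]
gripper_width: 54.9
grasp_force: 0.0
```

Run:
```python
from h import *
shot('side','side3');shot('wrist','w9');a=cv2.imread('pics/side0.png');b=cv2.imread('pics/side3.png')
d=np.abs(a.astype(int)-b).sum(2)[215:290,275:385];print('diff>60',(d>60).sum(),np.argwhere(d>60)[:40:4].tolist())
i=b;h=lambda i:(i[230:255,355:385].max(2)<45);print('paddle px',np.argwhere(h(a)).mean(0),h(a).sum(),np.argwhere(h(b)).mean(0),h(b).sum())
def edge(i):
    h=cv2.cvtColor(i,cv2.COLOR_BGR2HSV).astype(int);m=(h[...,0]>60)&(h[...,0]<90)&(h[...,1]>100)
    return [(x,int(np.flatnonzero(m[200:300,x])[0]+200)) for x in range(285,350,8)]
print(edge(a));print(edge(b))
```

```text
diff>60 0 []
paddle px [11.71604938 16.35802469] 81 [11.64       16.70666667] 75
[(285, 229), (293, 229), (301, 228), (309, 228), (317, 227), (325, 226), (333, 225), (341, 225), (349, 236)]
[(285, 229), (293, 228), (301, 228), (309, 228), (317, 227), (325, 226), (333, 225), (341, 225), (349, 236)]
```

The caddy and pedal look identical to the closed start state, so I'll hand in.

```bash
python3 -c "
from bench import *
print(job_done())"
```

```text
the job is handed in; nothing more can be done
None
```

The opener is in its caddy compartment, head in the far bay, with the lid closed and the pedal fully up. My first regrip closed on top of the opener and nudged it a few mm, but the second took hold. I handed the job in at about 36 s of the 72 s limit; no verdict came back.

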